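# Raise the second display post and lay the stone tray across

### The arm

A 6-joint arm with a two-finger parallel gripper is mounted at the origin on the work surface. World frame = base frame: x ahead of the robot, y to its left, z up, the work surface at z = 0. Lengths are in mm, angles in degrees, forces in N, time in s.
With the tool pointing down it reaches from about 350 to 850 mm from the base axis. Payload 8.1 kg.
Tool frame: the origin (TCP) lies midway between the tips of the shut fingers; the grasp point (between the pads) lies 19 mm behind it; x points along the fingers, z is the direction in which the jaws open and shut, and the axes are right-handed (so a half turn about x gives the same grasp; the last joint's range is limited). The gripper opens to 85 mm and grips with 20 to 120 N. Pads are 22 mm wide; open, the fingers measure 114 mm over their backs; the gripper's body (76 mm by 85 mm) begins 54 mm behind the grasp point. The pads swing forward as they close: fully open they stand 13 mm farther back than shut.
Start: joints at [66.784, 7.471, 85.268, -0, 87.261, -4.893], TCP at [188.604, 569.591, 231.292] pointing down, gripper open.
Joint ranges: [-169.43, 169.43], [-51.17, 129.36], [1.28, 143.12], [-76.62, 256.62], [0, 156.53], [-152.29, 152.29]. Speed limits (degrees/s): [136.94, 136.94, 159.86, 180, 180, 180].

### API

Orientations are given as [roll, pitch, yaw] about the fixed x, y, z axes, in that order (R = Rz(yaw) Ry(pitch) Rx(roll)).
In Python, from bench import r gives the robot as it stands. The module is installed in compiled form; this text tells all that it offers.
- The arm moves only by the tool servo_tool, never from a script. Its argument "commands" is a list that holds one entry, the list of rows, each a list of 7 numbers: the closure in counts, from 0 (fully open) to 255 (shut), then the shift along the tool's x, y, z in cm, then the turn, a rotation vector about the tool's x, y, z in degrees. A call has 1 to 8 rows; each row is the pose to reach, as a shift and turn from the pose commanded when the call began, along the tool's axes at that moment; what a row does not reach only later rows make up. A row lasts 1/10 s, in which the tool goes at most 50 mm and 8.59 degrees, less where a joint would pass 70% of its speed; a pose out of reach is approached as far as the arm can. A call with a gripper value outside its range is refused whole. The fingers move at their own pace and stop on an object; "force" is the grip in N (left out, the last holds). Time passes only in rows, so rows that repeat a pose let the fingers close. It gives the time, the measured TCP pose, the force and the opening at its end, in the units of the state.
- r.sense(): the state, without advancing time (a new reading comes with each control period).
- r.snapshot(name): name is "side" or "top"; returns (picture, depth): 400x640x3 uint8, red, green, blue; 400x640 float32, mm along the optical axis (not along the pixel's ray), 0 where there is no reading.
- r.calibration(name): a dict with "fx", "fy", "cx", "cy" (pixels), "pose" (4x4, takes a point from camera to world coordinates). Camera axes: x right, y down, z forward; pixel columns grow to the right and rows downward; lengths in mm; the calibration is good to about 2 mm. A picture is of the moment at which its call begins. calibration takes no time and is no camera call.
- r.hand_in(): hands the job in, once; it reports no verdict.
The state is a dict: "time": time; "joint_pos": joint angles; "qd": joint speeds; "joint_efforts": joint torques, N m; "tool_pos": TCP position; "tcp_rot": TCP orientation; "ft_force": force on the tool from outside, world axes, zero at the start; "wrist_torque": the same for the moment, N m; "finger_gap": finger opening in mm.
Only numpy, scipy, OpenCV 4.12 (cv2) and the standard library are available. Lean on these libraries where they do the work, as an engineer would, in place of code of your own. Each camera call takes 0.05 s, during which the arm holds its last target.

### The job

Set up the raised display: twist the red-barred telescoping post to unlock it, slide it up until its bar is level with the white-barred post's, and twist it back to lock. Then lift the tray of stones and gently lay it across both bars, centred, level and lying along the mat, and leave the white post and everything else on the counter as they are.

Things in the scene. Friction and masses are not known exactly. Their poses are not given: they have to be found in the camera images.
- mat: Thin black rubber mat, 100 x 250 mm, 4 mm thick, fixed to the counter; both posts stand on it, 75 mm either side of its centre along its own y axis (long side). Origin at the centre of its underside, z up.
- low_post: Fixed foot and outer tube of the red-barred post (the one to be raised). Origin under the centre of the foot, on the mat (4 mm above the counter), on the tube's upright axis. Dark foot 84 mm along its own x, 60 mm along y, 10 mm high; aluminium tube 32 mm across; black collar 40 mm across ending 110 mm above the origin. The foot's long side (x) marks the locked direction of the bar.
- high_post: Fixed foot and tube of the white-barred post, otherwise the same as low_post. It is already set to height and locked.
- low_top (a point): Centre of the top face of the red plastic cross bar on the inner section of low_post: a bar 60 mm long along its own x, 22 mm wide (y), 26 mm tall; 18 mm of free 18 mm rod (more when extended) shows between the bar and the collar. The top face is 154 mm above low_post's origin when fully in. z up.
- low_length (a joint): Extension of the red-barred section in m: 0 fully in, 0.085 fully out. When unlocked it slides up or down against about 2.5 N of friction (it weighs 1.5 N, so stays where it is left, but sinks under the tray); when locked it holds about 15 N, far more than the tray weighs.
- low_turn (a joint): Twist of the red bar in rad. 0 = locked, against a stop, bar parallel to the long side of the foot; grows counterclockwise seen from above to a stop at 1.4. The lock grips below about 0.8 (fully at 0) and is free above 0.9. Stays where it is left; turning takes up to about 0.3 N m.
- high_top (a point): Centre of the top face of the white cross bar on high_post; same bar as the red one. z up.
- high_length (a joint): Extension of the white-barred section in m, as low_length. To be left alone.
- high_turn (a joint): Twist of the white bar in rad, as low_turn; it stands locked at about 0. To be left alone.
- tray: Loose open wooden tray of green and white stones fixed on a blue lining: 200 mm long (own x), 60 mm wide (y), 28 mm tall, walls 6 mm, about 0.45 kg, balanced at its centre. Origin at the centre of its underside, z up. Starts flat on the counter; can be gripped from above across its 60 mm width.
- vase: White porcelain vase, loose, 70 mm across, 165 mm tall; origin at the centre of its foot. Bystander.
- case: Closed black display case, loose, 80 x 160 x 45 mm; origin under its centre. Bystander.
- bowl: Brass bowl, loose, 84 mm across, 50 mm tall; origin under its centre. Bystander.
- jar: Blue ceramic jar, loose, 66 mm across, 90 mm tall; origin under its centre. Bystander.

How it is judged:
By the outcome, as a careful person would: the job done as asked, in the order asked, and still so for the second after the job is handed in, with the robot touching nothing.
It also fails if it takes over 69 s, if anything falls off the work surface, if the arm or the gripper's body presses on something with over 40 N, if the wrist force passes 120 N, or if a joint passes its speed limit or range.

## Working session

There is one attempt and no reset: what is moved stays moved. The work goes in short steps, Python scripts to look and compute and a tool call to move; the robot and the scene stay as the last step left them, time stands still between calls to the robot, and variables do not carry over. Pictures are saved under pics/ and viewed, and the job is handed in when it is done.

Besides the shell and the picture viewer there is one more tool, called after "Request:" as name([rows], argument=value, ...), one row to a line, values as JSON. servo_tool: Moves the arm, as the interface text tells. Its arguments: {"type":"object","properties":{"commands":{"type":"array","items":{"type":"array","items":{"type":"array","items":{"type":"number"}}}},"force":{"type":"number"}},"required":["commands"]}

```bash
mkdir -p pics; cat > h.py <<'E'
import numpy as np, cv2
from bench import r
def snap(name,tag):
    p,d=r.snapshot(name); cv2.imwrite(f'pics/{tag}.png',cv2.cvtColor(p,cv2.COLOR_RGB2BGR)); np.savez(f'pics/{tag}.npz',p=p,d=d); return p,d
def world(name,d):
    c=r.calibration(name); v,u=np.mgrid[:d.shape[0],:d.shape[1]]
    P=np.stack([(u-c['cx'])/c['fx']*d,(v-c['cy'])/c['fy']*d,d],-1)
    T=np.array(c['pose']); W=P@T[:3,:3].T+T[:3,3]; W[d==0]=np.nan; return W
E
python3 - <<'E'
from h import *
for n in('top','side'):
    snap(n,n+'0'); c=r.calibration(n); print(n,c)
print(r.sense())
E
```

```text
top {'fx': 376.06885897282166, 'fy': 376.06885897282166, 'cx': 327.1948527510552, 'cy': 199.42400997858778, 'pose': array([[-1.32352845e-02, -9.96032099e-01,  8.80050282e-02,
         5.02437699e+02],
       [-9.99912240e-01,  1.32352598e-02, -5.83823401e-04,
        -2.20224632e+01],
       [-5.83262561e-04, -8.80050319e-02, -9.96119859e-01,
         1.34928244e+03],
       [ 0.00000000e+00,  0.00000000e+00,  0.00000000e+00,
         1.00000000e+00]])}
side {'fx': 490.3824088490635, 'fy': 490.3824088490635, 'cx': 314.20737212180313, 'cy': 200.57255274977942, 'pose': array([[ 8.92792612e-01, -3.41211568e-01,  2.94102054e-01,
         1.95248226e+02],
       [-4.50063479e-01, -7.03307679e-01,  5.50273726e-01,
        -7.30741753e+02],
       [ 1.90844716e-02, -6.23644910e-01, -7.81474765e-01,
         1.13659182e+03],
       [ 0.00000000e+00,  0.00000000e+00,  0.00000000e+00,
         1.00000000e+00]])}
{'time': 0.1, 'joint_pos': array([ 6.67845475e+01,  7.50954155e+00,  8.53265768e+01, -1.62900225e-06,
        8.72597812e+01, -4.89152312e+00]), 'qd': array([ 0.1833857 , -0.0378918 , -0.14027248, -0.09092421, -0.0738294 ,
        0.01631458]), 'joint_efforts': array([ 1.76002450e-03, -5.70941234e+01, -5.01946807e+01, -1.25904480e-04,
        7.84348988e-03, -1.94425587e-05]), 'tool_pos': array([188.39599   , 569.12022908, 230.32833724]), 'tcp_rot': array([ 175.10944894,   89.90410047, -113.21448032]), 'ft_force': array([-0.48983351,  0.3410097 , -0.32508856]), 'wrist_torque': array([-0.03230824,  0.00830184, -0.05629551]), 'finger_gap': 85.74413564316794}
```

View pics/top0.png

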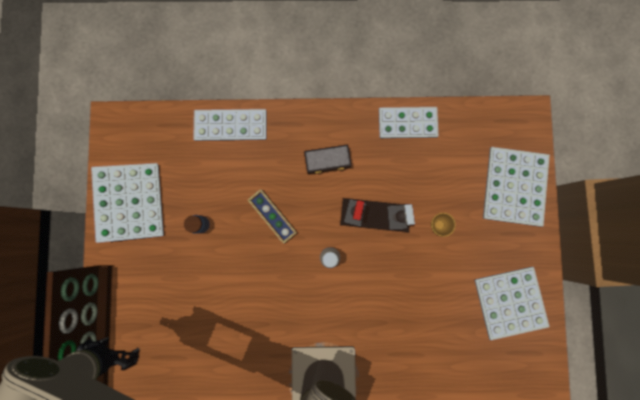

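View pics/side0.png

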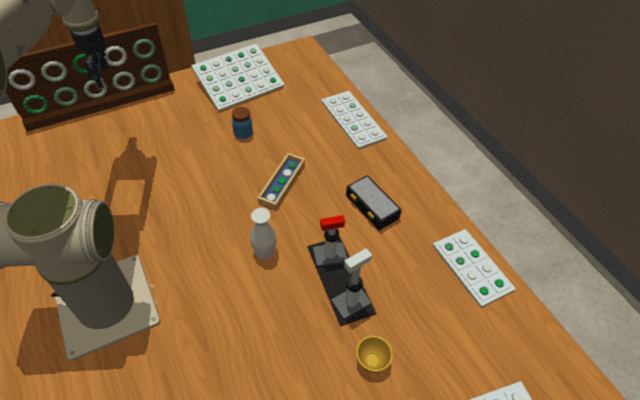

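The top view shows the tray at (272,216), red bar (358,211), white bar (405,215), vase (330,258), case (328,159), bowl (443,224) and jar (197,224). I'll measure these now.

```bash
python3 - <<'E'
from h import *
def rect(M,W,lab):
    P=W[M]; P=P[~np.isnan(P).any(1)]
    if len(P)<5: print(lab,'few',len(P));return
    c,s,a=cv2.minAreaRect(P[:,:2].astype(np.float32))
    print(lab,len(P),'rect',np.round(c,1),np.round(s,1),round(a,1),'med',np.round(np.median(P,0),1),'zpct',np.round(np.percentile(P[:,2],[5,50,95]),1))
for n in('top','side'):
    f=np.load(f'pics/{n}0.npz');p,d=f['p'].astype(int),f['d'];W=world(n,d)
    R,G,B=p[...,0],p[...,1],p[...,2]
    v,u=np.mgrid[:400,:640]
    z=W[...,2]
    def box(x0,x1,y0,y1): return (u>=x0)&(u<=x1)&(v>=y0)&(v<=y1)
    bx={'top':dict(post=box(335,418,192,238),tray=box(245,300,185,246),vase=box(315,345,243,275),case=box(298,358,138,178),bowl=box(428,460,208,240),jar=box(180,215,210,240)),
        'side':dict(post=box(300,380,210,330),tray=box(252,310,148,212),vase=box(245,282,203,265),case=box(340,405,172,232),bowl=box(350,400,330,378),jar=box(225,258,103,142))}[n]
    red=(R>120)&(R>2.5*G)&bx['post']
    rect(red&(z>140),W,n+' red')
    P=W[red]; 
    wh=(R>130)&(abs(R-B)<40)&bx['post']&(z>160)
    rect(wh,W,n+' white')
    for zz in (red,wh):
        h=z[zz]; h=h[~np.isnan(h)]; print(np.histogram(h,bins=np.arange(120,270,5)))if 0 else None
        top=np.nanpercentile(h,80); rect(zz&(abs(z-top)<6),W,'  topface')
    rect(bx['post']&(z<9)&(z>-6)&(R<60)&(R<G*1.4),W,n+' mat')
    for k in('tray','vase','case','bowl','jar'): rect(bx[k]&(z>12),W,n+' '+k)
E
python3 - <<'E'
import cv2
a=cv2.imread('pics/top0.png')[180:250,240:460];b=cv2.imread('pics/side0.png')[140:340,230:400]
cv2.imwrite('pics/zt.png',cv2.resize(a,None,fx=3.6,fy=3.6,interpolation=2));cv2.imwrite('pics/zs.png',cv2.resize(b,None,fx=3,fy=3,interpolation=2))
E
```

```text
top red 124 rect [ 573.3 -120.3] [20.5 58. ] 76.3 med [ 572.3 -119.5  166.7] zpct [162.9 166.7 169.9]
top white 141 rect [ 555.6 -269.6] [58.1 22.8] 6.7 med [ 555.1 -269.2  218.5] zpct [215.  218.5 222.1]
  topface 118 rect [ 572.8 -120.2] [20.4 56.9] 76.1 med [ 572.2 -119.6  166.8] zpct [163.3 166.8 169.9]
  topface 135 rect [ 555.6 -269.6] [58.1 22.8] 6.7 med [ 555.1 -269.5  218.7] zpct [215.8 218.7 222.1]
top mat 638 rect [ 564.  -194.7] [238.   91.3] 83.2 med [ 563.  -196.7    3.6] zpct [-0.7  3.6  7.9]
top tray 514 rect [564.  173.3] [200.4  60.5] 39.1 med [563.6 173.5  21.5] zpct [12.6 21.5 31.1]
top vase 336 rect [421.1 -29.5] [67.2 65.2] 89.7 med [425.2 -28.9 160.9] zpct [ 77.1 160.9 167.1]
top case 1077 rect [762.2 -26.1] [ 85.  159.6] 7.9 med [760.3 -27.1  45.5] zpct [38.4 45.5 49.9]
top bowl 332 rect [ 525.7 -421.4] [80.3 80.3] 42.6 med [ 526.6 -436.6   32.1] zpct [13.3 32.1 51.7]
top jar 394 rect [537.6 427. ] [60.2 62. ] 24.4 med [537.5 418.6  86.4] zpct [26.2 86.4 92.4]
side red 178 rect [ 573.2 -120.6] [25.4 58.6] 79.9 med [ 572.1 -121.   165.9] zpct [161.8 165.9 168.3
[... 213 characters left out ...]
opface 239 rect [ 555.4 -268.5] [59.9 23.4] 7.3 med [ 554.7 -269.8  218.1] zpct [215.1 218.1 221.3]
side mat 1254 rect [ 622.9 -167.8] [314.8 204.5] 83.0 med [ 548.5 -200.     3.3] zpct [-0.8  3.3  7.2]
side tray 783 rect [519.9 122.6] [350.4  88.7] 48.1 med [552.6 162.4  22.4] zpct [ 12.6  22.4 163. ]
side vase 1010 rect [447.2  24.9] [192.8  67.3] 64.6 med [416.9 -43.8  96.9] zpct [ 22.   96.9 165.1]
side case 1615 rect [690.5 -39.1] [237.4 164.1] 9.6 med [755.2 -41.3  44.4] zpct [18.9 44.4 50.1]
side bowl 740 rect [ 528.5 -421.6] [82.1 81.1] 61.4 med [ 541.6 -408.9   34.4] zpct [13.6 34.4 50.4]
side jar 558 rect [538.4 484.9] [ 65.  182.4] 1.5 med [536.2 411.8  63.4] zpct [15.7 63.4 90.8]
```

View pics/zt.png

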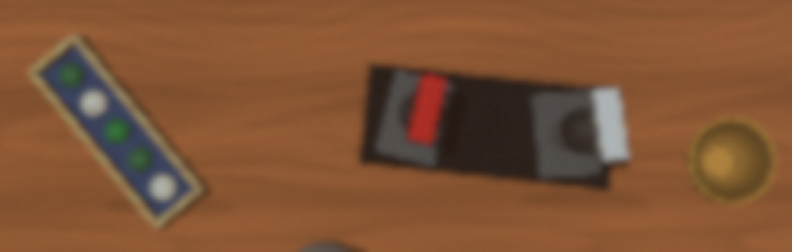

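View pics/zs.png

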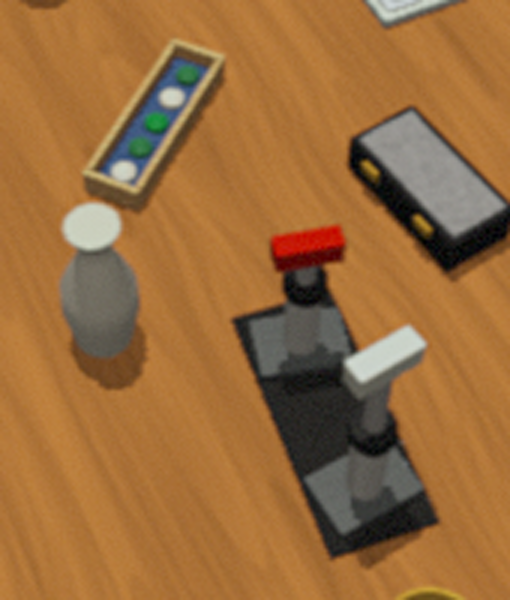

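```bash
cat >> h.py <<'E'
from scipy.spatial.transform import Rotation as Ro
def goal(p,jaw):
    """print shift (cm, tool axes) and rotvec (deg) to TCP p, tool down, jaw dir at angle jaw (mod 180, nearest)"""
    s=r.sense(); R0=Ro.from_euler('xyz',s['tcp_rot'],degrees=True); M=R0.as_matrix()
    best=None
    for a in (jaw,jaw+180):
        z=np.array([np.cos(np.radians(a)),np.sin(np.radians(a)),0]);x=np.array([0,0,-1.])
        R1=np.stack([x,np.cross(z,x),z],1)
        rv=(R0.inv()*Ro.from_matrix(R1)).as_rotvec(degrees=True)
        if best is None or np.linalg.norm(rv)<np.linalg.norm(best): best,alt=rv,best
        else: alt=rv
    sh=M.T@(np.array(p)-s['tool_pos'])/10
    print('t',round(s['time'],2),'pos',s['tool_pos'].round(1),'gap',round(s['finger_gap'],1),'F',s['ft_force'].round(1),'T',s['wrist_torque'].round(2),'q',s['joint_pos'].round(1))
    print('tool y dir',M[:,1].round(3),'z(jaw)',M[:,2].round(3),'jawang',np.degrees(np.arctan2(M[1,2],M[0,2])).round(2))
    print('shift cm',sh.round(2),'rot',best.round(2),'alt',alt.round(2))
E
python3 - <<'E'
from h import *
goal([572.9,-120.4,250],76.3)
# foot fits
for n in('top','side'):
    f=np.load(f'pics/{n}0.npz');p,d=f['p'].astype(int),f['d'];W=world(n,d)
    g=p.mean(-1);sat=p.max(-1)-p.min(-1)
    for lab,c in(('low',(572.9,-120.4)),('high',(555.4,-269.2))):
        m=(np.hypot(W[...,0]-c[0],W[...,1]-c[1])<56)&(W[...,2]>9)&(W[...,2]<20)&(g>48)&(g<140)&(sat<30)
        P=W[m];q=cv2.minAreaRect(P[:,:2].astype(np.float32));print(n,lab,len(P),np.round(q[0],1),np.round(q[1],1),round(q[2],1))
E
```

```text
t 0.1 pos [188.4 569.1 230.3] gap 85.7 F [-0.5  0.3 -0.3] T [-0.03  0.01 -0.06] q [66.8  7.5 85.3 -0.  87.3 -4.9]
tool y dir [-0.949  0.314  0.   ] z(jaw) [ 0.314  0.949 -0.002] jawang 71.68
shift cm [ -1.89 -58.18 -53.37] rot [-4.62 -0.1  -0.01] alt [ 1.7538e+02 -2.0000e-02  1.5000e-01]
top low 176 [ 572.7 -120. ] [59.1 84.1] 76.8
top high 262 [ 554.8 -268.4] [83.7 59.9] 3.7
side low 425 [ 574.7 -121.1] [63.3 84.5] 74.1
side high 484 [ 556.2 -268.8] [84.1 61. ] 3.8
```

Request:
servo_tool([
  [[0,-1.9,-28,-26,68,0,0],[0,-1.9,-28,-26,68,0,0],[0,-1.9,-28,-26,68,0,0],[0,-1.9,-28,-26,68,0,0],[0,-1.9,-28,-26,68,0,0],[0,-1.9,-28,-26,68,0,0],[0,-1.9,-28,-26,68,0,0],[0,-1.9,-28,-26,68,0,0]],
], force=80)

```text
time: 0.9
tool_pos: [373.5, 232.0, 250.3]
tcp_rot: [-64.3, 90.0, -61.1]
ft_force: [0.7, 0.9, 0.3]
finger_gap: 85.6
```

```bash
python3 -c "
from h import *
goal([572.9,-120.4,250],-103.7)"
```

```text
t 0.9 pos [373.5 232.  250.3] gap 85.6 F [0.7 0.9 0.3] T [ 0.06 -0.03 -0.03] q [ 25.2 -18.6 107.7  -0.   90.9  22. ]
tool y dir [-0.057  0.998 -0.001] z(jaw) [0.998 0.057 0.   ] jawang 3.24
shift cm [  0.05 -36.31  17.91] rot [-7.306e+01 -1.000e-02  4.000e-02] alt [1.0694e+02 5.0000e-02 1.0000e-02]
```

Request:
servo_tool([
  [[0,0,-36.3,17.9,68,0,0],[0,0,-36.3,17.9,68,0,0],[0,0,-36.3,17.9,68,0,0],[0,0,-36.3,17.9,68,0,0],[0,0,-36.3,17.9,68,0,0],[0,0,-36.3,17.9,68,0,0],[0,0,-36.3,17.9,68,0,0],[0,0,-36.3,17.9,68,0,0]],
])

```text
time: 1.7
tool_pos: [572.7, -113.9, 249.8]
tcp_rot: [-145.8, 90.0, 149.6]
ft_force: [0.5, 0.6, 0.1]
finger_gap: 85.3
```

```bash
python3 -c "
from h import *
goal([572.9,-120.4,180],-103.7)"
```

```text
t 1.7 pos [ 572.7 -113.9  249.8] gap 85.3 F [0.5 0.6 0.1] T [ 0.02  0.01 -0.01] q [-16.3   4.6  86.4   0.   89.   48.4]
tool y dir [ 0.904  0.427 -0.   ] z(jaw) [ 0.427 -0.904 -0.001] jawang -64.69
shift cm [ 6.98 -0.25  0.6 ] rot [ 3.901e+01 -2.000e-02  3.000e-02] alt [-1.4099e+02 -4.0000e-02 -3.0000e-02]
```

Request:
servo_tool([
  [[90,0,0,0,39,0,0],[90,0,0,0,39,0,0],[90,0,0,0,39,0,0],[90,0,0,0,39,0,0],[90,0,0,0,39,0,0],[90,0,0,0,39,0,0],[90,0,0,0,39,0,0]],
])

```text
time: 2.4
tool_pos: [572.0, -111.9, 249.9]
tcp_rot: [-92.7, 90.0, 164.1]
ft_force: [-0.3, 0.5, -0.4]
finger_gap: 55.3
```

```bash
python3 -c "
from h import *
goal([572.9,-120.4,135],-103.7)"
```

```text
t 2.4 pos [ 572.  -111.9  249.9] gap 55.3 F [-0.3  0.5 -0.4] T [-0.03 -0.03  0.  ] q [-16.1   4.4  86.6  -0.   89.   87.1]
tool y dir [ 0.974 -0.228 -0.001] z(jaw) [-0.228 -0.974 -0.   ] jawang -103.17
shift cm [11.49  0.29  0.81] rot [ 0.53 -0.    0.04] alt [-1.7947e+02 -6.0000e-02 -0.0000e+00]
```

Request:
servo_tool([
  [[90,2,0.29,0.81,0.5,0,0],[90,6,0.29,0.81,0.5,0,0],[90,9,0.29,0.81,0.5,0,0],[90,11.5,0.29,0.81,0.5,0,0],[90,11.5,0.29,0.81,0.5,0,0],[90,11.5,0.29,0.81,0.5,0,0]],
])

```text
time: 3.0
tool_pos: [573.0, -120.4, 135.5]
tcp_rot: [-90.9, 89.9, 165.4]
ft_force: [0.1, 1.0, 0.8]
finger_gap: 55.1
```

```bash
python3 -c "
from h import *
goal([572.9,-120.4,135],-103.7)
snap('side','s1')
i=cv2.imread('pics/s1.png')[140:340,230:430];cv2.imwrite('pics/s1z.png',cv2.resize(i,None,fx=3,fy=3))"
```

```text
t 3.0 pos [ 573.  -120.4  135.5] gap 55.1 F [0.1 1.  0.8] T [ 0.07 -0.03 -0.03] q [-16.9   9.   93.8  -0.   77.3  86.9]
tool y dir [ 0.971 -0.238 -0.001] z(jaw) [-0.238 -0.971 -0.   ] jawang -103.75
shift cm [ 0.05 -0.01  0.  ] rot [-0.05 -0.    0.05] alt [1.7995e+02 8.0000e-02 0.0000e+00]
```

View pics/s1z.png

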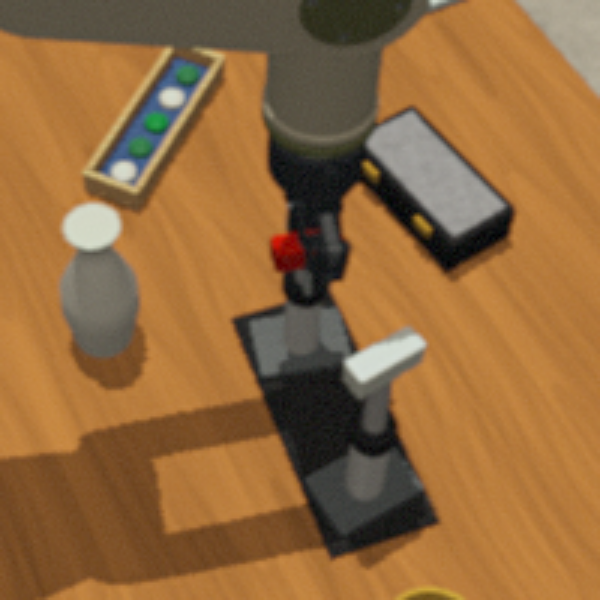

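The red bar (zoom 290,250) sits between the open fingers, so I'll close on it.

Request:
servo_tool([
  [[255,0,0,0,0,0,0],[255,0,0,0,0,0,0],[255,0,0,0,0,0,0],[255,0,0,0,0,0,0],[255,0,0,0,0,0,0],[255,0,0,0,0,0,0]],
], force=80)

```text
time: 3.65
tool_pos: [574.2, -120.3, 136.7]
tcp_rot: [101.7, 89.9, -2.1]
ft_force: [0.6, 2.3, 6.6]
finger_gap: 21.1
```

```bash
python3 -c "
from h import *
goal([572.9,-120.4,135],-103.7)"
```

```text
t 3.65 pos [ 574.2 -120.3  136.7] gap 21.1 F [0.6 2.3 6.6] T [ 0.56 -0.3  -0.01] q [-16.9   8.9  93.8   0.   77.2  86.9]
tool y dir [ 0.971 -0.239  0.002] z(jaw) [-0.239 -0.971 -0.001] jawang -103.81
shift cm [ 0.17 -0.12  0.04] rot [-0.11 -0.03 -0.14] alt [ 1.7989e+02 -2.2000e-01  5.0000e-02]
```

Request:
servo_tool([
  [[255,0,0,0,-8,0,0],[255,0,0,0,-16,0,0],[255,0,0,0,-24,0,0],[255,0,0,0,-32,0,0],[255,0,0,0,-40,0,0],[255,0,0,0,-48,0,0],[255,0,0,0,-56,0,0],[255,0,0,0,-64,0,0]],
])

```text
time: 4.45
tool_pos: [573.9, -119.2, 135.6]
tcp_rot: [89.9, 89.9, 50.4]
ft_force: [3.4, 6.1, 0.6]
finger_gap: 21.0
```

Request:
servo_tool([
  [[255,0,0,0,-2,0,0],[255,0,0,0,-2,0,0],[255,0,0,0,-2,0,0]],
])

```text
time: 4.75
tool_pos: [573.9, -119.1, 135.6]
tcp_rot: [91.1, 89.9, 53.3]
ft_force: [3.2, 6.9, 0.8]
finger_gap: 20.7
```

```bash
python3 -c "
from h import *
goal([572.9,-120.4,135],-103.7)
snap('side','s2')
i=cv2.imread('pics/s2.png')[140:340,230:430];cv2.imwrite('pics/s2z.png',cv2.resize(i,None,fx=3,fy=3))"
```

```text
t 4.75 pos [ 573.9 -119.1  135.6] gap 20.7 F [3.2 6.9 0.8] T [ 1.4  -0.74  0.03] q [-16.8   8.9  93.8   0.1  77.2  20.9]
tool y dir [0.613 0.79  0.002] z(jaw) [ 0.79  -0.613 -0.   ] jawang -37.78
shift cm [ 0.06 -0.16  0.  ] rot [65.92 -0.08 -0.12] alt [-1.1408e+02  1.4000e-01 -9.0000e-02]
```

View pics/s2z.png

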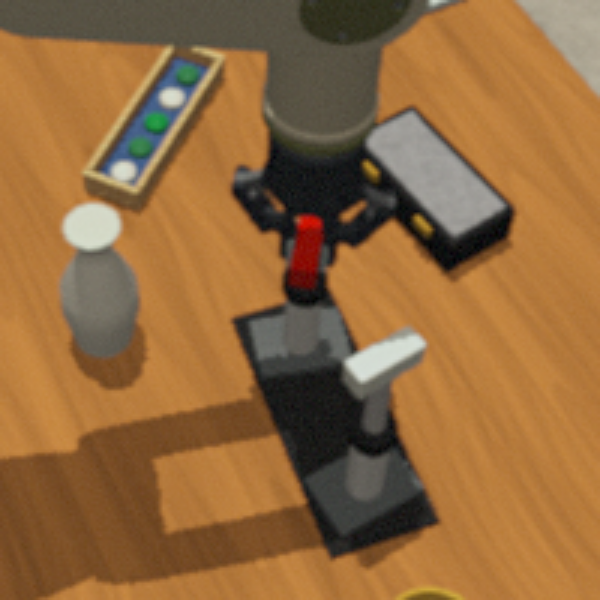

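The bar turned with the jaws, about 66° counterclockwise, so it is unlocked. Lifting next.

Request:
servo_tool([
  [[255,-0.5,0.15,0,0,0,0],[255,-1.5,0.15,0,0,0,0],[255,-2.8,0.15,0,0,0,0],[255,-4,0.15,0,0,0,0],[255,-4.9,0.15,0,0,0,0],[255,-5.3,0.15,0,0,0,0],[255,-5.3,0.15,0,0,0,0],[255,-5.3,0.15,0,0,0,0]],
])

```text
time: 5.6
tool_pos: [574.3, -118.7, 188.9]
tcp_rot: [95.7, 89.9, 57.9]
ft_force: [1.1, 5.9, 1.2]
finger_gap: 20.7
```

```bash
python3 -c "
from h import *
goal([574,-119.3,188.5],-103.7)
p,d=snap('side','s3');W=world('side',d);p=p.astype(int)
R,G,B=p[...,0],p[...,1],p[...,2];z=W[...,2]
v,u=np.mgrid[:400,:640]
b=(u>300)&(u<385)&(v>190)&(v<330)&(z>130)
red=(R>90)&(R>2.5*G)&b; wh=(R>130)&(abs(R-B)<40)&b
for m in(red,wh): print(m.sum(),np.nanpercentile(z[m],[10,30,50,70,90,97]).round(1))
i=cv2.imread('pics/s3.png')[140:340,230:430];cv2.imwrite('pics/s3z.png',cv2.resize(i,None,fx=3,fy=3))"
```

```text
t 5.6 pos [ 574.3 -118.7  188.9] gap 20.7 F [1.1 5.9 1.2] T [ 1.11 -0.31 -0.02] q [-16.7   6.7  90.6   0.1  82.7  21.1]
tool y dir [0.613 0.79  0.001] z(jaw) [ 0.79  -0.613 -0.   ] jawang -37.8
shift cm [ 0.04 -0.07  0.01] rot [ 6.59e+01 -4.00e-02 -5.00e-02] alt [-1.141e+02  5.000e-02 -4.000e-02]
214 [205.5 215.7 217.2 218.3 220.3 261. ]
239 [215.5 217.1 218.1 219.  220.3 221.3]
```

View pics/s3z.png

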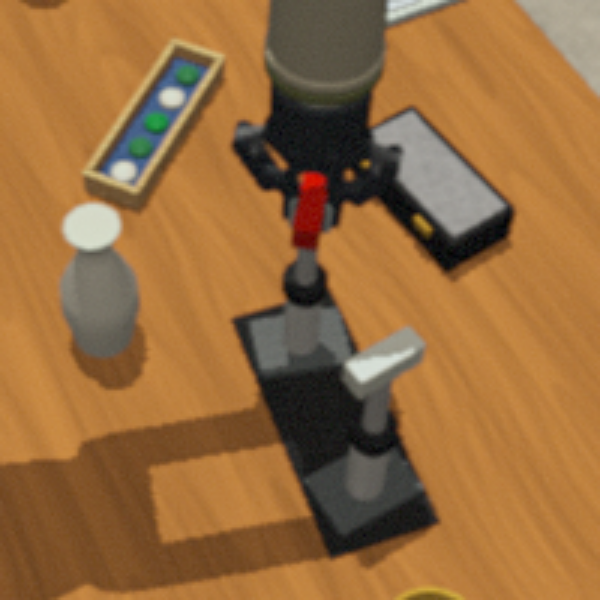

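The rod is extended and the bar tops read about level: red ~218, white 218.1. Twisting back to lock, slightly into the stop.

Request:
servo_tool([
  [[255,0,0,0,8,0,0],[255,0,0,0,16,0,0],[255,0,0,0,24,0,0],[255,0,0,0,32,0,0],[255,0,0,0,40,0,0],[255,0,0,0,48,0,0],[255,0,0,0,56,0,0],[255,0,0,0,64,0,0]],
])

```text
time: 6.45
tool_pos: [574.3, -119.8, 188.9]
tcp_rot: [43.1, 89.9, -59.0]
ft_force: [2.2, -0.1, 0.5]
finger_gap: 20.7
```

Request:
servo_tool([
  [[255,0,0,0,2,0,0],[255,0,0,0,4,0,0],[255,0,0,0,4,0,0],[255,0,0,0,4,0,0]],
])

```text
time: 6.85
tool_pos: [574.3, -119.9, 188.9]
tcp_rot: [45.7, 89.9, -60.0]
ft_force: [1.2, -0.8, 2.3]
finger_gap: 20.6
```

```bash
python3 -c "
from h import *
goal([574,-119.3,188.5],-103.7)"
```

```text
t 6.85 pos [ 574.3 -119.9  188.9] gap 20.6 F [ 1.2 -0.8  2.3] T [-0.3  -0.26 -0.03] q [-16.8   6.7  90.6  -0.1  82.7  89. ]
tool y dir [ 0.962 -0.272  0.001] z(jaw) [-0.272 -0.962  0.001] jawang -105.78
shift cm [ 0.04 -0.04 -0.05] rot [-2.08  0.05 -0.05] alt [ 1.7792e+02 -8.0000e-02 -8.0000e-02]
```

Request:
servo_tool([
  [[255,0,0,0,2,0,0],[255,0,0,0,4,0,0],[255,0,0,0,4,0,0]],
])

```text
time: 7.15
tool_pos: [574.2, -119.8, 188.9]
tcp_rot: [37.2, 89.9, -72.6]
ft_force: [0.1, -1.9, 3.6]
finger_gap: 20.8
```

```bash
python3 -c "
from h import *
goal([574,-119.3,188.5],-103.7)"
```

```text
t 7.15 pos [ 574.2 -119.8  188.9] gap 20.8 F [ 0.1 -1.9  3.6] T [-0.5  -0.06  1.28] q [-16.8   6.7  90.6  -0.1  82.7  93. ]
tool y dir [ 0.941 -0.338  0.001] z(jaw) [-0.338 -0.941  0.001] jawang -109.74
shift cm [ 0.03 -0.04 -0.04] rot [-6.04  0.06 -0.04] alt [ 1.7396e+02 -6.0000e-02 -1.0000e-01]
```

Torque reached 1.28 N m, so the bar is on the stop. I'll release, retreat and check.

Request:
servo_tool([
  [[60,0,0,0,0,0,0],[60,0,0,0,0,0,0],[60,0,0,0,0,0,0],[60,0,0,0,0,0,0],[60,-4,0,0,0,0,0],[60,-8,0,0,0,0,0],[60,-10,0,0,0,0,0],[60,-10,0,0,0,0,0]],
])

```text
time: 7.95
tool_pos: [575.9, -119.8, 293.1]
tcp_rot: [93.7, 89.6, -16.1]
ft_force: [-1.0, -0.7, -0.0]
finger_gap: 65.1
```

```bash
python3 -c "
from h import *
goal([564,173.4,250],129.1)"
```

```text
t 7.95 pos [ 575.9 -119.8  293.1] gap 65.1 F [-1.  -0.7 -0. ] T [-0.01 -0.01 -0.02] q [-16.7   4.2  82.3   0.   93.   93.1]
tool y dir [ 0.941 -0.339  0.007] z(jaw) [-0.339 -0.941 -0.   ] jawang -109.82
shift cm [  4.24 -11.09 -27.18] rot [-58.92   0.19  -0.4 ] alt [121.08  -0.46  -0.22]
```

Request:
servo_tool([
  [[0,0,-11.1,-27.2,-59,0,0],[0,0,-11.1,-27.2,-59,0,0],[0,0,-11.1,-27.2,-59,0,0],[0,4,-11.1,-27.2,-59,0,0],[0,4,-11.1,-27.2,-59,0,0],[0,4,-11.1,-27.2,-59,0,0],[0,4,-11.1,-27.2,-59,0,0],[0,4,-11.1,-27.2,-59,0,0]],
])

```text
time: 8.75
tool_pos: [560.6, 175.6, 246.0]
tcp_rot: [-114.8, 89.8, -165.4]
ft_force: [-0.4, -1.2, 0.6]
finger_gap: 85.4
```

```bash
cat >> h.py <<'E'
def bars(tag):
    for n in('top','side'):
        p,d=snap(n,n+tag);W=world(n,d);p=p.astype(int);z=W[...,2];R,G,B=p[...,0],p[...,1],p[...,2]
        v,u=np.mgrid[:400,:640]
        b=((u>=335)&(u<=418)&(v>=185)&(v<=238)) if n=='top' else (u>300)&(u<385)&(v>190)&(v<330)
        b=b&(z>140)&(z<250)
        for lab,m in(('red',(R>110)&(R>2.5*G)&b),('white',(R>130)&(abs(R-B)<40)&b)):
            if m.sum()<20: print(n,lab,'few',m.sum());continue
            t=np.nanpercentile(z[m],80); m=m&(abs(z-t)<8)
            e=cv2.erode(m.astype(np.uint8),np.ones((3,3)))>0
            P=W[m];q=cv2.minAreaRect(P[:,:2].astype(np.float32))
            print(n,lab,m.sum(),'rect',np.round(q[0],1),np.round(q[1],1),round(q[2],1),'mean z inner',z[e].mean().round(2),'med',np.median(z[e]).round(2),e.sum(),'xy mean',P[:,:2].mean(0).round(1))
E
python3 -c "
from h import *
goal([564,173.4,2],-50.9)
bars('4')"
```

```text
t 8.75 pos [560.6 175.6 246. ] gap 85.4 F [-0.4 -1.2  0.6] T [-0.06  0.03  0.02] q [12.4  5.4 86.  -0.  88.8 62.9]
tool y dir [ 0.772  0.636 -0.003] z(jaw) [ 0.636 -0.772 -0.001] jawang -50.53
shift cm [24.4   0.2   0.42] rot [ 0.37 -0.08  0.18] alt [-1.7963e+02 -2.8000e-01 -1.3000e-01]
top red 133 rect [ 572.9 -120.4] [21.1 58. ] 77.0 mean z inner 218.19 med 218.13 73 xy mean [ 572.4 -120.2]
top white 139 rect [ 555.6 -269.4] [58.  22.5] 6.4 mean z inner 219.15 med 219.28 82 xy mean [ 554.9 -269.3]
side red 188 rect [ 573.3 -120.9] [23.9 58.2] 77.6 mean z inner 217.47 med 217.49 111 xy mean [ 573.  -121.3]
side white 238 rect [ 555.6 -269.2] [60.4 22.2] 6.2 mean z inner 218.37 med 218.41 143 xy mean [ 555.  -269.7]
```

View pics/top4.png

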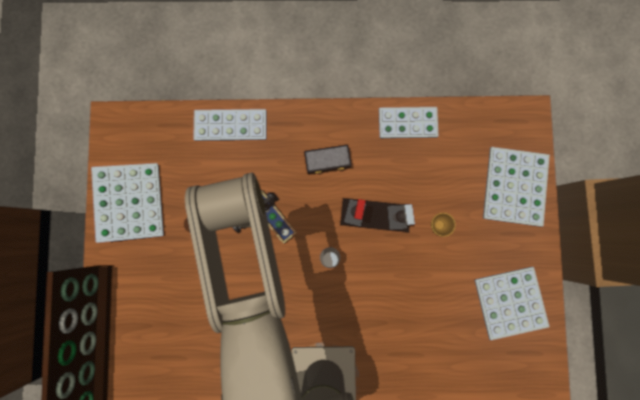

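View pics/side4.png

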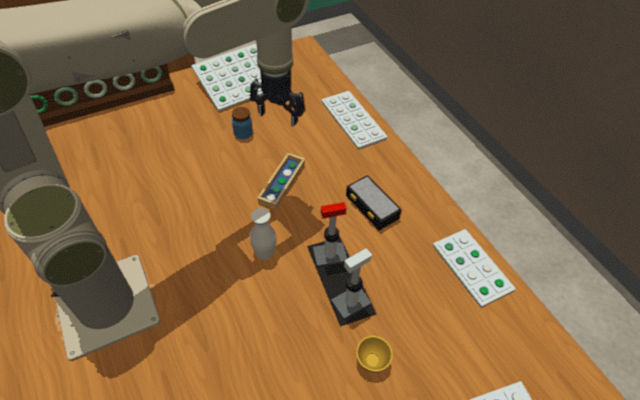

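```bash
python3 - <<'E'
from h import *
for n in('top','side'):
    D=[];
    for i in range(8):
        p,d=r.snapshot(n); D.append(d)
    D=np.array(D); D[D==0]=np.nan; d=np.nanmean(D,0); d=np.nan_to_num(d); W=world(n,d);z=W[...,2];p=p.astype(int);R,G,B=p[...,0],p[...,1],p[...,2]
    v,u=np.mgrid[:400,:640]
    b=((u>=335)&(u<=418)&(v>=185)&(v<=238)) if n=='top' else (u>300)&(u<385)&(v>190)&(v<330)
    zz=[]
    for lab,m in(('red',(R>110)&(R>2.5*G)&b),('white',(R>130)&(abs(R-B)<40)&b)):
        m=m&(z>205)&(z<235); e=cv2.erode(m.astype(np.uint8),np.ones((3,3)))>0
        print(n,lab,e.sum(),z[e].mean().round(2),z[e].std().round(2))
    # counter plane near posts
    X,Y=W[...,0],W[...,1]
    m=(X>440)&(X<680)&(Y>-360)&(Y<20)&(abs(z)<8)&(R>G*1.4)
    A=np.c_[X[m],Y[m],np.ones(m.sum())];c=np.linalg.lstsq(A,z[m],rcond=None)[0]
    print(' plane slopes',c[:2].round(4),'z at red',(c@[573,-120,1]).round(2),'white',(c@[555,-269,1]).round(2))
print(r.sense()['time'])
E
```

```text
top red 82 217.93 0.8
top white 86 218.93 0.81
 plane slopes [ 0.0005 -0.0007] z at red 0.02 white 0.11
side red 123 217.24 0.61
side white 153 218.24 0.59
 plane slopes [ 0.0013 -0.0006] z at red -0.84 white -0.78
9.65
```

```bash
python3 - <<'E'
from h import *
for n in('top','side'):
    f=np.load(f'pics/{n}0.npz');p,d=f['p'].astype(int),f['d'];W=world(n,d);z=W[...,2]
    m=(z>14)&(z<35)&(np.hypot(W[...,0]-564,W[...,1]-173)<125)
    m=cv2.morphologyEx(m.astype(np.uint8),cv2.MORPH_OPEN,np.ones((3,3)))>0
    q=cv2.minAreaRect(W[m][:,:2].astype(np.float32));print(n,m.sum(),np.round(q[0],1),np.round(q[1],1),round(q[2],1),np.percentile(z[m],95))
goal([564,173.4,60],-50.9)
E
```

```text
top 58 [574.8 180.7] [177.8  33.3] 31.4 29.24936483460393
side 486 [566.2 174.1] [208.3  63.8] 39.4 30.196955034702455
t 9.65 pos [561.9 174.3 248.3] gap 85.4 F [-0.9  0.5 -0.5] T [-0.    0.03  0.03] q [12.2  5.3 85.8 -0.  88.9 63.1]
tool y dir [ 0.775  0.632 -0.   ] z(jaw) [ 0.632 -0.775  0.   ] jawang -50.82
shift cm [18.83  0.11  0.2 ] rot [0.08 0.   0.  ] alt [-179.92   -0.      0.  ]
```

Request:
servo_tool([
  [[0,5,0.15,0.22,0,0,0],[0,10,0.15,0.22,0,0,0],[0,15,0.15,0.22,0,0,0],[0,18.8,0.15,0.22,0,0,0],[0,18.8,0.15,0.22,0,0,0],[0,18.8,0.15,0.22,0,0,0],[0,18.8,0.15,0.22,0,0,0]],
])

```text
time: 10.35
tool_pos: [566.8, 174.0, 63.7]
tcp_rot: [63.0, 89.7, 12.2]
ft_force: [0.4, 0.3, -0.1]
finger_gap: 85.1
```

```bash
python3 -c "
from h import *
goal([564.4,173.6,2],-50.9)
snap('side','s5')
i=cv2.imread('pics/s5.png')[90:250,190:390];cv2.imwrite('pics/s5z.png',cv2.resize(i,None,fx=3.5,fy=3.5))"
```

```text
t 10.35 pos [566.8 174.   63.7] gap 85.1 F [ 0.4  0.3 -0.1] T [-0.05  0.04  0.03] q [12.1 14.1 95.9  0.  69.7 62.9]
tool y dir [0.775 0.632 0.004] z(jaw) [ 0.632 -0.775  0.002] jawang -50.82
shift cm [ 6.17 -0.24 -0.13] rot [ 0.08  0.13 -0.25] alt [-179.92    0.39    0.2 ]
```

View pics/s5z.png

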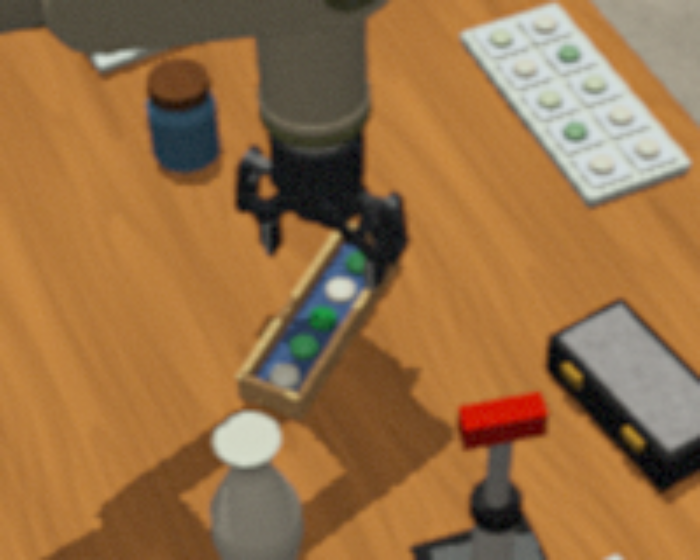

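The open fingers straddle the tray, so I'll descend.

Request:
servo_tool([
  [[0,1.5,0,0,0,0,0],[0,3,0,0,0,0,0],[0,4.5,0,0,0,0,0],[0,5.2,0,0,0,0,0],[0,5.6,0,0,0,0,0],[0,5.6,0,0,0,0,0],[0,5.6,0,0,0,0,0]],
])

```text
time: 11.1
tool_pos: [564.8, 173.6, 4.5]
tcp_rot: [65.2, 90.0, 14.4]
ft_force: [-0.1, -0.4, 0.1]
finger_gap: 85.6
```

```bash
python3 -c "
from h import *
goal([564.4,173.6,2],-50.9)"
```

```text
t 11.1 pos [564.8 173.6   4.5] gap 85.6 F [-0.1 -0.4  0.1] T [ 0.   -0.03 -0.03] q [12.1 18.7 97.4  0.  63.9 62.9]
tool y dir [0.775 0.632 0.   ] z(jaw) [ 0.632 -0.775  0.   ] jawang -50.82
shift cm [ 0.25 -0.03 -0.03] rot [ 0.08  0.01 -0.02] alt [-1.7992e+02  3.0000e-02  1.0000e-02]
```

Close while lowering 2 mm.

Request:
servo_tool([
  [[150,0.2,0,0,0,0,0],[150,0.2,0,0,0,0,0],[150,0.2,0,0,0,0,0],[150,0.2,0,0,0,0,0],[150,0.2,0,0,0,0,0],[150,0.2,0,0,0,0,0]],
], force=60)

```text
time: 11.7
tool_pos: [565.0, 173.6, 3.0]
tcp_rot: [67.2, 89.9, 16.4]
ft_force: [-0.7, -0.5, 6.0]
finger_gap: 58.7
```

```bash
python3 -c "
from h import *
goal([564.4,173.6,2],-50.9)"
```

```text
t 11.7 pos [565.  173.6   3. ] gap 58.7 F [-0.7 -0.5  6. ] T [0.12 0.18 0.01] q [12.1 18.8 97.4  0.  63.7 62.9]
tool y dir [0.775 0.632 0.001] z(jaw) [ 0.632 -0.775  0.   ] jawang -50.83
shift cm [ 0.1  -0.05 -0.04] rot [ 0.07  0.03 -0.06] alt [-1.7993e+02  1.0000e-01  4.0000e-02]
```

Request:
servo_tool([
  [[150,-1,0,0,0,0,0],[150,-4,0,0,0,0,0],[150,-8,0,0,0,0,0],[150,-12,0,0,0,0,0],[150,-16,0,0,0,0,0],[150,-20,0,0,0,0,0],[150,-24,0,0,0,0,0],[150,-26.5,0,0,0,0,0]],
])

```text
time: 12.5
tool_pos: [564.8, 173.5, 271.0]
tcp_rot: [60.6, 89.8, 9.8]
ft_force: [0.3, 0.2, -3.5]
finger_gap: 58.9
```

```bash
python3 -c "
from h import *
goal([564.8,-194.6,268],-6.8)
snap('side','s6')
i=cv2.imread('pics/s6.png')[30:250,190:390];cv2.imwrite('pics/s6z.png',cv2.resize(i,None,fx=2.7,fy=2.7))"
```

```text
t 12.5 pos [564.8 173.5 271. ] gap 58.9 F [ 0.3  0.2 -3.5] T [-0.03 -0.04  0.05] q [12.1  5.1 83.7 -0.  91.  62.9]
tool y dir [0.775 0.632 0.003] z(jaw) [ 0.632 -0.775  0.001] jawang -50.82
shift cm [  0.28 -23.25  28.54] rot [-44.02   0.14  -0.11] alt [ 1.3598e+02 -1.3000e-01 -1.7000e-01]
```

View pics/s6z.png

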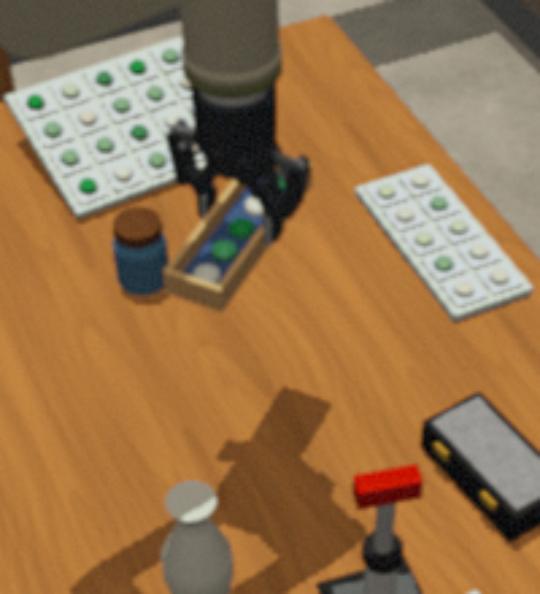

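Tray is held level. I'll carry it over at moderate speed.

Request:
servo_tool([
  [[150,0,-2.9,3.6,-5.5,0,0],[150,0,-5.8,7.1,-11,0,0],[150,0,-8.7,10.7,-16.5,0,0],[150,0,-11.6,14.3,-22,0,0],[150,0,-14.5,17.8,-27.5,0,0],[150,0,-17.4,21.4,-33,0,0],[150,0,-20.3,25,-38.5,0,0],[150,0,-22.2,27.3,-42,0,0]],
])

```text
time: 13.35
tool_pos: [563.5, -181.4, 265.4]
tcp_rot: [-173.2, 89.8, 178.0]
ft_force: [0.3, 0.7, -4.2]
finger_gap: 58.9
```

Request:
servo_tool([
  [[150,0,0,0,-2,0,0],[150,0,0,0,-2,0,0],[150,0,0,0,-2,0,0],[150,0,0,0,-2,0,0]],
])

```text
time: 13.75
tool_pos: [564.7, -177.5, 266.7]
tcp_rot: [157.8, 89.9, 151.0]
ft_force: [-0.1, 0.3, -3.9]
finger_gap: 58.8
```

```bash
python3 -c "
from h import *
goal([564.8,-194.6,240],-6.8)"
```

```text
t 13.75 pos [ 564.7 -177.5  266.7] gap 58.8 F [-0.1  0.3 -3.9] T [-0.01 -0.01 -0.01] q [-22.4   5.6  83.6   0.   90.8 -15.6]
tool y dir [0.119 0.993 0.   ] z(jaw) [ 0.993 -0.119 -0.001] jawang -6.81
shift cm [ 2.67 -1.7   0.22] rot [-0.01 -0.05 -0.02] alt [ 1.7999e+02 -3.0000e-02  8.0000e-02]
```

Request:
servo_tool([
  [[150,0,-0.9,0.1,0,0,0],[150,0,-1.7,0.22,0,0,0],[150,0.9,-1.7,0.22,0,0,0],[150,1.8,-1.7,0.22,0,0,0],[150,2.5,-1.7,0.22,0,0,0],[150,2.5,-1.7,0.22,0,0,0],[150,2.5,-1.7,0.22,0,0,0]],
])

```text
time: 14.45
tool_pos: [564.7, -195.2, 241.7]
tcp_rot: [160.9, 89.9, 154.1]
ft_force: [0.8, -0.4, -2.2]
finger_gap: 59.1
```

```bash
python3 - <<'E'
from h import *
goal([564.8,-194.6,222],-6.8)
for n in('side','top'):
    p,d=snap(n,n+'7');W=world(n,d);z=W[...,2]
    i=cv2.imread(f'pics/{n}7.png'); i=i[130:330,250:420] if n=='side' else i[150:270,310:450]
    cv2.imwrite(f'pics/{n}7z.png',cv2.resize(i,None,fx=3,fy=3) if n=='side' else cv2.resize(i,None,fx=5,fy=5))
E
```

```text
t 14.45 pos [ 564.7 -195.2  241.7] gap 59.1 F [ 0.8 -0.4 -2.2] T [ 0.02 -0.03  0.  ] q [-24.    6.9  84.8   0.   88.4 -17.2]
tool y dir [0.119 0.993 0.   ] z(jaw) [ 0.993 -0.119 -0.001] jawang -6.81
shift cm [1.97 0.06 0.  ] rot [-0.01 -0.06 -0.02] alt [ 1.7999e+02 -3.0000e-02  9.0000e-02]
```

View pics/side7z.png

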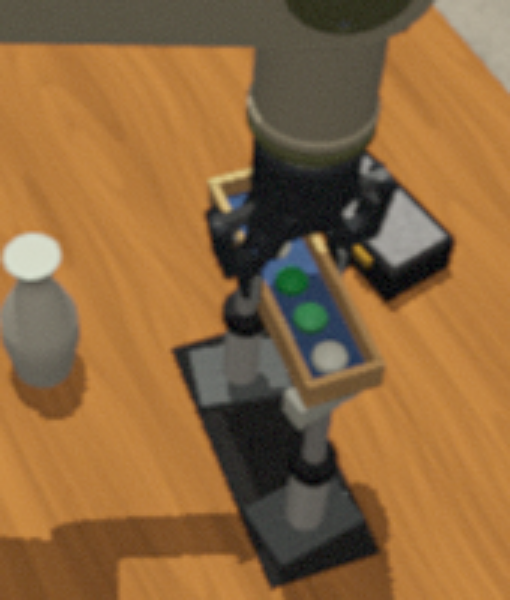

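View pics/top7z.png

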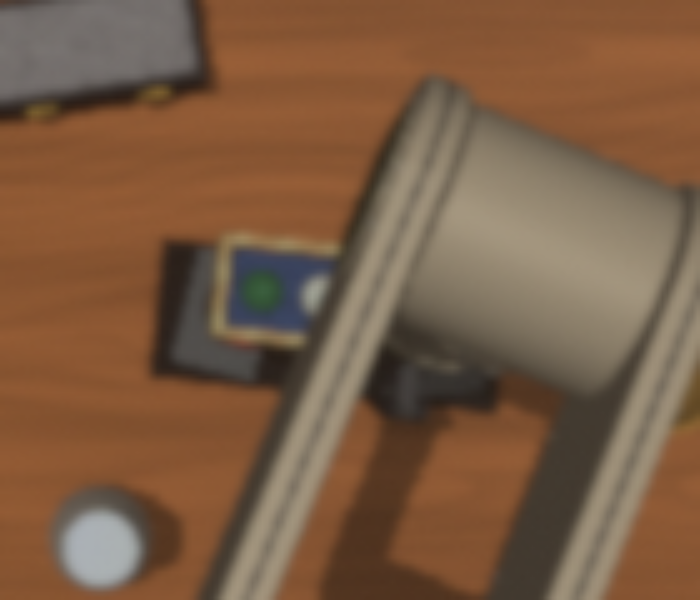

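The tray sits over both bars. I'll check its ends against the target numerically.

```bash
python3 - <<'E'
from h import *
mid=np.array([564.3,-195.]);a=np.radians(83.2);ax=np.array([np.cos(a),np.sin(a)]);ay=np.array([-np.sin(a),np.cos(a)])
for n in('top','side'):
    f=np.load(f'pics/{n}7.npz');W=world(n,f['d']);p=f['p'].astype(int);z=W[...,2]
    D=W[...,:2]-mid; s=D@ax;t=D@ay
    for lab,m in(('+end',(s>70)&(s<115)),('-end',(s<-60)&(s>-115))):
        m=m&(abs(t)<45)&(z>246)&(z<280)
        if m.sum()<10: print(n,lab,'few');continue
        rim=m&(z>261)
        S=s[m];T=t[m];print(n,lab,m.sum(),'s',np.percentile(S,[1,99]).round(1),'t',np.percentile(T,[1,99]).round(1),'rim z med',np.median(z[rim]).round(1) if rim.sum() else None)
        for lo in range(-100,100,10):
            k=m&(s>=lo)&(s<lo+10)
            if k.sum()>8: print('  s',lo,'t range',np.percentile(t[k],[3,97]).round(1),'zmax',np.percentile(z[k],90).round(1))
E
```

```text
top +end 197 s [70.1 98.4] t [-30.4  28.9] rim z med 266.5
  s 70 t range [-28.3  27.2] zmax 267.0
  s 80 t range [-29.8  28.1] zmax 265.8
  s 90 t range [-28.9  28.9] zmax 268.9
top -end few
side +end 122 s [ 73.3 100.8] t [-5.4 28.1] rim z med 264.9
  s 70 t range [22.5 27.3] zmax 267.4
  s 80 t range [ 5.1 28.1] zmax 266.9
  s 90 t range [-4.6 27.6] zmax 266.1
side -end 499 s [-101.8  -60.6] t [-31.5  28.3] rim z med 265.4
  s -100 t range [-30.2  27.7] zmax 267.0
  s -90 t range [-30.6  28.1] zmax 266.3
  s -80 t range [-29.9  28.1] zmax 265.6
  s -70 t range [-29.5  28.2] zmax 266.2
```

Request:
servo_tool([
  [[150,0.3,0.06,-0.08,0,0,0],[150,0.7,0.06,-0.08,0,0,0],[150,1.1,0.06,-0.08,0,0,0],[150,1.4,0.06,-0.08,0,0,0],[150,1.6,0.06,-0.08,0,0,0],[150,1.6,0.06,-0.08,0,0,0],[150,1.6,0.06,-0.08,0,0,0],[150,1.6,0.06,-0.08,0,0,0]],
])

```text
time: 15.35
tool_pos: [564.4, -194.9, 226.5]
tcp_rot: [-17.4, 90.0, -24.2]
ft_force: [0.7, 0.0, -3.3]
finger_gap: 58.9
```

Request:
servo_tool([
  [[150,0.05,0,0,0,0,0],[150,0.1,0,0,0,0,0],[150,0.15,0,0,0,0,0],[150,0.2,0,0,0,0,0],[150,0.2,0,0,0,0,0]],
])

```text
time: 15.85
tool_pos: [564.2, -194.8, 224.2]
tcp_rot: [166.3, 90.0, 159.5]
ft_force: [-0.4, 0.4, -3.0]
finger_gap: 58.4
```

Request:
servo_tool([
  [[150,0.05,0,0,0,0,0],[150,0.1,0,0,0,0,0],[150,0.15,0,0,0,0,0],[150,0.15,0,0,0,0,0],[150,0.15,0,0,0,0,0]],
])

```text
time: 16.35
tool_pos: [564.3, -194.8, 222.8]
tcp_rot: [167.1, 90.0, 160.3]
ft_force: [-0.3, -0.2, -4.1]
finger_gap: 58.9
```

Request:
servo_tool([
  [[150,0.03,0,0,0,0,0],[150,0.06,0,0,0,0,0],[150,0.06,0,0,0,0,0],[150,0.06,0,0,0,0,0]],
])

```text
time: 16.75
tool_pos: [564.3, -194.9, 222.3]
tcp_rot: [-18.8, 90.0, -25.6]
ft_force: [0.6, 0.6, -3.7]
finger_gap: 59.0
```

Request:
servo_tool([
  [[150,0.03,0,0,0,0,0],[150,0.06,0,0,0,0,0],[150,0.06,0,0,0,0,0],[150,0.06,0,0,0,0,0]],
])

```text
time: 17.15
tool_pos: [564.5, -194.9, 222.0]
tcp_rot: [-18.2, 90.0, -25.0]
ft_force: [0.1, 0.7, -0.5]
finger_gap: 58.7
```

Request:
servo_tool([
  [[150,0.03,0,0,0,0,0],[150,0.06,0,0,0,0,0],[150,0.06,0,0,0,0,0],[150,0.06,0,0,0,0,0]],
])

```text
time: 17.55
tool_pos: [564.7, -195.0, 221.9]
tcp_rot: [-14.5, 89.9, -21.3]
ft_force: [1.0, 0.4, 6.2]
finger_gap: 58.6
```

Contact on the bars at z ≈ 222. Ease off slightly, then open.

Request:
servo_tool([
  [[150,-0.05,0,0,0,0,0],[150,-0.05,0,0,0,0,0],[60,-0.05,0,0,0,0,0],[40,-0.05,0,0,0,0,0],[0,-0.05,0,0,0,0,0],[0,-0.05,0,0,0,0,0],[0,-0.05,0,0,0,0,0],[0,-0.05,0,0,0,0,0]],
], force=20)

```text
time: 18.35
tool_pos: [564.2, -194.8, 221.4]
tcp_rot: [175.1, 90.0, 168.3]
ft_force: [0.5, -0.3, -0.4]
finger_gap: 85.4
```

```bash
python3 -c "
from h import *
goal([564.8,-194.6,222],-6.8)"
```

```text
t 18.35 pos [ 564.2 -194.8  221.4] gap 85.4 F [ 0.5 -0.3 -0.4] T [ 0.02 -0.02  0.04] q [-24.    7.3  86.5  -0.   86.2 -17.1]
tool y dir [0.119 0.993 0.   ] z(jaw) [ 0.993 -0.119 -0.   ] jawang -6.83
shift cm [-0.06  0.03  0.06] rot [-0.03 -0.01 -0.  ] alt [ 1.7997e+02 -0.0000e+00  2.0000e-02]
```

Released with no force. Rise straight up, then clear away to the left.

Request:
servo_tool([
  [[0,-1,0,0,0,0,0],[0,-3,0,0,0,0,0],[0,-6,0,0,0,0,0],[0,-10,0,0,0,0,0],[0,-12,0,0,0,0,0],[0,-12,4,0,0,0,0],[0,-12,9,0,0,0,0],[0,-12,14,0,0,0,0]],
])

```text
time: 19.15
tool_pos: [581.0, -54.9, 342.8]
tcp_rot: [-1.7, 89.9, -8.7]
ft_force: [0.9, -0.8, -0.6]
finger_gap: 85.2
```

Request:
servo_tool([
  [[0,0,5,0,0,0,0],[0,0,10,0,0,0,0],[0,0,15,0,0,0,0],[0,0,20,0,0,0,0],[0,0,25,0,0,0,0],[0,0,28,0,0,0,0],[0,0,30,0,0,0,0],[0,0,30,0,0,0,0]],
])

```text
time: 19.95
tool_pos: [616.1, 245.1, 341.8]
tcp_rot: [100.8, 90.0, 94.1]
ft_force: [-0.4, -0.4, -0.2]
finger_gap: 85.5
```

```bash
python3 - <<'E'
from h import *
goal([564.8,100,340],-6.8)
mid=np.array([564.3,-195.]);a=np.radians(83.2);ax=np.array([np.cos(a),np.sin(a)]);ay=np.array([-np.sin(a),np.cos(a)])
for n in('top','side'):
    p,d=snap(n,n+'8');ds=[d]+[r.snapshot(n)[1] for _ in range(4)]
    W=world(n,np.mean(ds,0));z=W[...,2];D=W[...,:2]-mid;s=D@ax;t=D@ay
    m=(abs(s)<125)&(abs(t)<50)&(z>228)&(z<262)
    q=cv2.minAreaRect(W[m][:,:2].astype(np.float32));print(n,m.sum(),np.round(q[0],1),np.round(q[1],1),round(q[2],1))
    rim=m&(z>240);A=np.c_[s[rim],t[rim],np.ones(rim.sum())];print(' rim fit slopes deg',np.degrees(np.linalg.lstsq(A,z[rim],rcond=None)[0][:2]).round(2),np.median(z[rim]).round(1))
    inn=m&(z<240)&(abs(t)<20);A=np.c_[s[inn],t[inn],np.ones(inn.sum())];print(' floor',np.degrees(np.linalg.lstsq(A,z[inn],rcond=None)[0][:2]).round(2),inn.sum())
    def box(c,rad):return (np.hypot(W[...,0]-c[0],W[...,1]-c[1])<rad)
    for lab,c,zr,rr in(('vase',(421,-29),60,60),('case',(762,-26),38,110),('bowl',(526,-421),12,65),('jar',(537.6,427),12,55)):
        k=box(c,rr)&(z>zr)&(z<175);q=cv2.minAreaRect(W[k][:,:2].astype(np.float32)) if k.sum()>5 else None;print(' ',lab,q)
i=cv2.imread('pics/side8.png')[150:350,230:430];cv2.imwrite('pics/side8z.png',cv2.resize(i,None,fx=3,fy=3))
E
```

```text
t 19.95 pos [616.1 245.1 341.8] gap 85.5 F [-0.4 -0.4 -0.2] T [-0.06 -0.03 -0.04] q [17.2 16.6 63.5  0.  99.9 23.9]
tool y dir [0.115 0.993 0.001] z(jaw) [ 0.993 -0.115 -0.   ] jawang -6.62
shift cm [  0.17 -15.    -3.43] rot [ 0.18 -0.01 -0.04] alt [-1.7982e+02  7.0000e-02 -1.0000e-02]
top 856 [ 564.3 -195.7] [199.8  60.1] 83.2
 rim fit slopes deg [-0.54 -0.72] 246.1
 floor [0.5  1.17] 426
  vase ((421.0463562011719, -28.046485900878906), (64.2266616821289, 65.45115661621094), 89.68378448486328)
  case ((762.0264282226562, -26.22234344482422), (84.20164489746094, 159.52076721191406), 8.122243881225586)
  bowl ((526.4078369140625, -421.7534484863281), (79.34652709960938, 79.90299224853516), 43.07699966430664)
  jar ((537.029296875, 430.4640197753906), (61.59935760498047, 66.74937438964844), 20.39337158203125)
side 1421 [ 564.5 -182.9] [228.4  92.3] 75.9
 rim fit slopes deg [-0.46 -0.63] 245.0
 floor [ 0.05 -2.43] 523
  vase ((419.75189208984375, -34.305294036865234), (55.14545822143555, 67.20758056640625), 76.92013549804688)
  case ((762.7880249023438, -25.4683837890625), (83.5819320678711, 160.39614868164062), 7.346764087677002)
  bowl ((528.7667236328125, -421.0079040527344), (80.77009582519531, 80.14383697509766), 60.366947174072266)
  jar ((539.7688598632812, 426.7340393066406), (59.884979248046875, 60.74443054199219), 30.80120277404785)
```

View pics/side8z.png

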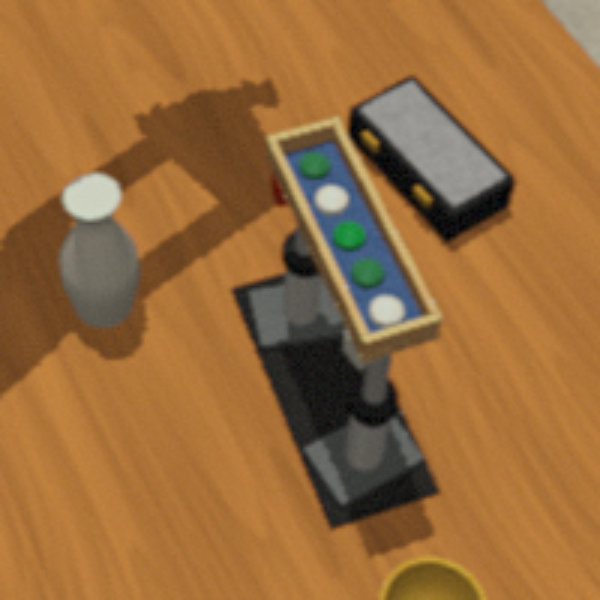

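View pics/top8.png

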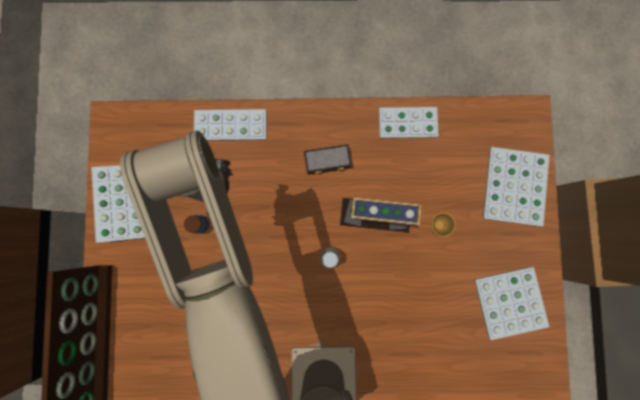

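```bash
python3 -c "
from bench import r
print(r.hand_in())"
```

```text
the job is handed in; nothing more can be done
None
```

The display is set up and handed in at about 20.5 s on the robot's clock. The red post is raised and locked, and the tray lies across both bars.

- **Red post:** I twisted the bar about 66° counterclockwise, slid it up about 52 mm, and twisted it back. It met the stop with 1.3 N m at the wrist.
- **Bar heights:** both cameras show the red bar about 1 mm lower than the white one. I left that alone, as correcting it meant unlocking the post again. It tilts the tray by about 0.4–0.5° along its length.
- **Tray:** I set it down with about 10 N of contact and released it. From the top camera it lies at (564.3, -195.7), within 1 mm of midway between the posts, at 83.2°, the same as the mat. A fit to its rim gives a cross tilt of 0.6–0.7°. Fits to the tray's inside gave different slopes, from -2.4° to 1.2°. I did not rely on those, because the stones disturb them.
- **Checks that disagreed:** the side camera's box around the tray came out too large at 228 x 92 mm, so I discarded it.
- **White post, vase, case, bowl and jar:** I touched none of them. The white bar measured the same after the red post was raised. Most top-camera readings of the loose objects match the start to within about 2 mm. The jar read 3.5 mm off in the top camera, and the side camera gave (540, 427) for it, against (538, 427) at the start. I take that as measurement scatter near the arm.

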